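Spin the plate turntable and stop it on the red mark

TASK

Flick the plate-spreading turntable with a fingertip so that it spins freely counter-clockwise (seen from above), and let its red sector go by the pointer at least once untouched, turning quicker than one turn in eight seconds. On a later pass stop it with a fingertip so that it comes to rest with the pointer over the red, at the first try: it must not come to rest anywhere else and be nudged on. Finish while still holding the platter still with a light finger; take hold of nothing, leave the dish lying in the middle of the platter and everything else where it stands.

Things in the scene. Friction and masses are not known exactly. Their poses are not given: they have to be found in the camera images.
- turntable: the fixed turntable: blue base plate 270 x 370 x 18 mm (from 135 mm on the -y side to 235 mm on the +y side of the axle, its own axes), origin on the bench right under the platter's axle, z up. The pointer stands on its own -x side. Placed and turned differently each time
- spindle: the sprung spindle with the platter on it. The platter is an aluminium disc, 250 mm across and 10 mm thick, its flat top 56 mm above the bench. It can be pressed straight down up to 8 mm: it starts to give at about 2.5 to 5 N and bottoms at about 9 to 11 N. Between the two posts' circle and the edge (75 to 125 mm from the axle) the top is flat and free for a fingertip; it stops at once under a fingertip pressed on there
- platter (a joint): angle of the platter on its free bearing, rad, growing counter-clockwise seen from above, without limit (each turn adds 6.283). 0, and every whole turn, is the middle of the red sector right at the pointer; it starts at rest between -2.8 and -0.8. Left alone a spin dies away slowly (down to about a third in some 12 to 20 s)
- axle (a point): point on the platter's axis, on its top face
- red_mark (a point): middle of the red sector on the platter's top face, 105 mm from the axle; the red runs 15 degrees to either side (27 mm along this circle) and from 84 to 122 mm from the axle
- pointer (a point): the yellow pointer's tip, 105 mm from the axle, about 10 mm over the platter; the pointer reaches outwards from there to 139 mm from the axle, on a foot outside the rim; its top is 66 mm above the bench
- post_a (a point): top centre of one of two upright black finger posts on the platter, 12 mm across and 30 mm high above the platter, 68 mm from the axle, a quarter turn from the red mark; push it sideways to turn the platter
- post_b (a point): top centre of the other finger post, opposite the first
- dish_mid (a point): centre of the loose culture dish (91 mm across, 16 mm high, white lid) lying in a low ring, 5 mm high and 104 mm across, in the middle of the platter
- tip_box_mid (a point): centre, half-way up, of a bystander: purple box with a yellow top, 85 x 55 x 50 mm, loose, on the turntable's base plate
- pot_mid (a point): centre, half-way up, of a bystander: white pot with a red cap, 40 mm across, 50 mm high, loose, on the turntable's base plate
- amber_bottle_mid (a point): centre, half-way up, of a bystander: amber bottle, 80 mm across, 200 mm high, loose on the bench
- beaker_mid (a point): centre, half-way up, of a bystander: glass beaker, 76 mm across, 100 mm high, loose on the bench
- mug_mid (a point): centre, half-way up, of a bystander: white mug, 90 mm across, 85 mm high, loose on the bench
- tube_rack_mid (a point): centre, half-way up, of a bystander: white rack of purple-capped tubes, 70 x 170 x 92 mm, loose on the bench
Things that resemble listed ones, but are neither listed nor needed, are in the scene too. What is shaped like the part that bears dish_mid but purple is not meant.

How it is judged:
By the outcome, as a careful person would: the job done as asked, in the order asked, and still so for the second after the job is handed in, while the arm keeps its last pose, push and grip.
It also fails if it takes over 45 s, if anything falls off the work surface, if the arm or the gripper's body presses on something with over 40 N, if the wrist force passes 120 N, or if a joint passes its speed limit or range.

ROBOT

A 7-joint arm with a two-finger parallel gripper is mounted at the origin on the work surface. World frame = base frame: x ahead of the robot, y to its left, z up, the work surface at z = 0. Lengths are in m, angles in degrees, forces in N, time in s.
With the tool pointing down it reaches from about 0.4 to 0.85 m from the base axis. Payload 4.5 kg.
Tool frame: the origin (TCP) lies on the centre line of the jaws, within the pads' length; the fingertips stand 17 mm ahead of it and the grasp point (between the pads) lies 2 mm behind it; z points along the fingers, y is the line along which they close (so a half turn about z gives the same grasp; the last joint's range is limited). The gripper opens to 88 mm and grips with 3 to 60 N. Pads are 18 mm wide; open, the fingers measure 123 mm over their backs; the gripper's body (75 mm by 187 mm) begins 45 mm behind the grasp point.
Start: joints at [70.176, 39.483, -11.15, 89.685, 9.013, 51.709, -12.324], TCP at [0.232, -0.58, 0.256] pointing down, gripper open.
Joint ranges: [-172.22, 172.22], [-26.19, 119.32], [-84.43, 86.54], [7.71, 146.69], [-57.33, 237.33], [2.42, 119.75], [-152.13, 152.13]. Speed limits (degrees/s): [147.25, 147.25, 180, 180, 180, 180, 180].

INTERFACE

Orientations are given as a 3x3 rotation matrix whose columns are the frame's x, y, z axes.
In Python, from plant import bot, imaging, finish_job, cut_out, pinpoint gives the robot as it stands.
- The arm moves only by the tool play_rows, never from a script. Its argument "series" is a list that holds one entry, the list of rows, each a list of 4 numbers: the shift along the tool's x, y, z in cm, then the turn about the tool's z in rad. A call has exactly 10 rows; each row is the pose to reach, as a shift and turn from the pose commanded when the call began, along the tool's axes at that moment; what a row does not reach only later rows make up. A row lasts 1/12 s, in which the tool goes at most 41.7 mm and 7.16 degrees, less where a joint would pass 70% of its speed; a pose out of reach is approached as far as the arm can. A call with a gripper value outside its range is refused whole. "hand" is the closure, from 0 (fully open) to 1 (shut), set as the call begins (left out, the last holds). The fingers move at their own pace and stop on an object; "squeeze" is the grip in N (left out, the last holds). Time passes only in rows, so rows that repeat a pose let the fingers close, or fill a call up. It gives the time, the measured TCP pose, the force, the opening and the grip force at its end, in the units of the state.
- bot.get_obs(): the state, without advancing time (a new reading comes with each control period).
- imaging.grab_frame(name): name is "scene" or "side" or "wrist"; returns the picture (480x640x3 uint8, red, green, blue); there is no depth.
- imaging.camera_params(name): a dict with "mtx" (3x3 intrinsics, pixels), "R" (3x3) and "t" (3): a world point X has camera coordinates R X + t; the wrist camera has in their place "tool_from_camera" (4x4, takes a point from camera to tool coordinates, whose origin is the TCP and whose axes are the flange's). Camera axes: x right, y down, z forward; pixel columns grow to the right and rows downward; lengths in m; the calibration is good to about 2 mm. A picture is of the moment at which its call begins: read the wrist's pose just before it. camera_params takes no time and is no camera call.
- finish_job(): hands the job in; it is judged then, once.
Trained networks look in the newest picture that a camera, given by its name, has taken for a name from the list of things; names that differ only in an ending like _2 or _b are one class to them, and where a whole thing is asked for, a point or a joint stands for the part that bears it (a point fixed in the world has none). Each returns a list of dicts, best first, with "conf" (0 to 1); they miss things now and then, are a little off and sometimes report something else, mostly with a low value. They report only what shows in the picture. A call takes as long as a camera call. They do not tell look-alikes from the thing itself.
- cut_out(camera, thing): "mask" (480x640 bool, what is visible of it) and "extent" ([left, top, right, bottom] in pixels, round what is visible of it).
- pinpoint(camera, thing): "location" ([column, row] in pixels: a listed point, or the origin of a listed thing).
The state is a dict: "time_s": time; "qpos": joint angles; "joint_velocities": joint speeds; "joint_efforts": joint torques, N m; "tcp_pos": TCP position; "eef_rot": TCP orientation; "contact_force": force on the tool from outside, world axes, zero at the start; "moment": the same for the moment, N m; "gripper_width": finger opening in m; "finger_force": force on a finger pad.
Only numpy, scipy, OpenCV 4.12 (cv2) and the standard library are available. Lean on these libraries where they do the work, as an engineer would, in place of code of your own. Each camera call takes 0.05 s, during which the arm holds its last target. There are 200 camera calls.

## Working session

There is one attempt and no reset: what is moved stays moved. The work goes in short steps, Python scripts to look and compute and a tool call to move; the robot and the scene stay as the last step left them, time stands still between calls to the robot, and variables do not carry over. Pictures are saved under pics/ and viewed, at most 10 in all, crops included, and the job is handed in when it is done.

Besides the shell and the picture viewer there is one more tool, called after "Call:" as a command line: name --argument value ..., lists and objects as JSON in quotes. play_rows: Moves the arm, as the interface text tells. Its arguments: {"type":"object","properties":{"series":{"type":"array"},"hand":{"type":"number"},"squeeze":{"type":"number"}},"required":["series"]}

```bash
mkdir -p pics; cat > h.py <<'E'
import numpy as np, cv2
from plant import bot, imaging, finish_job, cut_out, pinpoint
def cam(n): 
    p=imaging.camera_params(n)
    if n=="wrist":
        o=bot.get_obs(); T=np.eye(4);T[:3,:3]=o["eef_rot"];T[:3,3]=o["tcp_pos"]
        M=np.linalg.inv(T@np.array(p["tool_from_camera"]))
        return np.array(p["mtx"]),M[:3,:3],M[:3,3]
    return np.array(p["mtx"]),np.array(p["R"]),np.array(p["t"])
def onplane(c,px,z):
    K,R,t=c; d=R.T@np.linalg.inv(K)@np.array([px[0],px[1],1.]); o=-R.T@t
    return o+d*(z-o[2])/d[2]
E
python3 - <<'E'
from h import *
zs=dict(axle=.056,red_mark=.056,pointer=.066,post_a=.086,dish_mid=.066,turntable=0,tip_box_mid=.043,pot_mid=.043,amber_bottle_mid=.1,beaker_mid=.05,mug_mid=.042,tube_rack_mid=.046)
o=bot.get_obs();print(o["time_s"],o["tcp_pos"],o["eef_rot"])
for n in ["scene","side"]:
    cv2.imwrite(f"pics/{n}0.png",imaging.grab_frame(n)[:,:,::-1]); c=cam(n)
    for k,z in zs.items():
        for r in pinpoint(n,k)[:3]: print(n,k,round(r["conf"],2),np.round(r["location"]),np.round(onplane(c,r["location"],z),3))
print(bot.get_obs()["time_s"])
E
```

```text
0.0 [ 0.23141058 -0.57993599  0.25491476] [[ 9.28733262e-01  3.70747748e-01 -7.96729925e-04]
 [ 3.70748580e-01 -9.28731832e-01  1.63516217e-03]
 [-1.33715752e-04 -1.81401598e-03 -9.99998346e-01]]
scene axle 0.93 [320. 248.] [0.552 0.075 0.056]
scene red_mark 0.72 [350. 262.] [0.517 0.165 0.056]
scene pointer 0.81 [348. 231.] [0.454 0.074 0.066]
scene pointer 0.37 [270. 138.] [ 0.384 -0.46   0.066]
scene post_a 0.86 [336. 229.] [0.489 0.064 0.086]
scene post_a 0.35 [353. 262.] [0.528 0.189 0.086]
scene dish_mid 0.87 [392. 240.] [0.378 0.177 0.066]
scene dish_mid 0.71 [320. 248.] [0.556 0.082 0.066]
scene dish_mid 0.63 [250. 227.] [ 0.671 -0.101  0.066]
scene turntable 0.59 [320. 263.] [0.555 0.077 0.   ]
scene tip_box_mid 0.91 [383. 287.] [0.494 0.272 0.043]
scene pot_mid 0.61 [347. 311.] [0.615 0.277 0.043]
scene pot_mid 0.47 [334. 227.] [0.461 0.022 0.043]
scene amber_bottle_mid 0.68 [336. 228.] [0.497 0.073 0.1  ]
scene amber_bottle_mid 0.62 [213. 154.] [ 0.613 -0.44   0.1  ]
scene beaker_mid 0.98 [268. 138.] [ 0.377 -0.487  0.05 ]
scene beaker_mid 0.64 [352. 311.] [0.61  0.287 0.0
[... 564 characters left out ...]
dish_mid 0.72 [377. 303.] [0.352 0.198 0.066]
side dish_mid 0.58 [296. 274.] [0.559 0.077 0.066]
side turntable 0.94 [295. 292.] [0.562 0.069 0.   ]
side turntable 0.29 [297. 284.] [0.558 0.029 0.   ]
side tip_box_mid 0.68 [318. 328.] [0.493 0.274 0.043]
side tip_box_mid 0.42 [335. 271.] [0.455 0.021 0.043]
side pot_mid 0.91 [260. 327.] [0.628 0.275 0.043]
side amber_bottle_mid 0.77 [291. 182.] [ 0.61  -0.444  0.1  ]
side amber_bottle_mid 0.26 [356. 195.] [ 0.392 -0.349  0.1  ]
side beaker_mid 0.9 [352. 196.] [ 0.4   -0.456  0.05 ]
side beaker_mid 0.18 [298. 275.] [0.554 0.062 0.05 ]
side mug_mid 0.66 [255. 380.] [0.619 0.449 0.042]
side tube_rack_mid 0.93 [336. 398.] [0.451 0.494 0.046]
1.3
```

View pics/scene0.png

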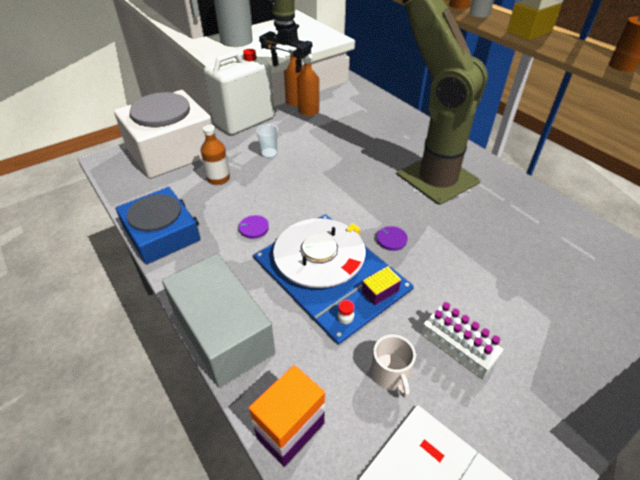

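View pics/side0.png

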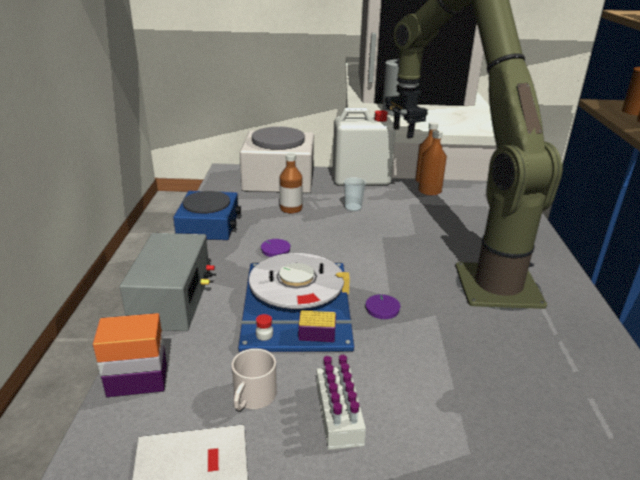

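The turntable's axle is near (0.556, 0.069). The pointer is on its -x side, red is at about 107° (scene pixel 350,262) and the posts are near 15° and 195°. The purple discs are decoys. I'm moving closer with the fingers shut.

Call:
play_rows --series '[[[2.85, -1.88, 0, 0.019], [5.7, -3.76, 0, 0.038], [8.55, -5.64, 0, 0.057], [11.4, -7.52, 0, 0.076], [14.25, -9.4, 0, 0.095], [17.1, -11.28, 0, 0.114], [19.95, -13.16, 0, 0.133], [22.8, -15.04, 0, 0.152], [25.65, -16.92, 0, 0.171], [28.5, -18.8, 0, 0.19]]]' --hand 1 --squeeze 5

```text
time_s: 2.13
tcp_pos: [0.4276, -0.2988, 0.2559]
eef_rot: [[0.982, 0.188, 0.0], [0.188, -0.982, -0.0], [0.0, 0.0, -1.0]]
contact_force: [1.2, -0.3, -1.0]
gripper_width: 0.0237
finger_force: 0.0
```

Call:
play_rows --series '[[[2.7, -2.6, 0, 0.02], [5.4, -5.2, 0, 0.04], [8.1, -7.8, 0, 0.06], [10.8, -10.5, 0, 0.08], [13.5, -13.2, 0, 0.1], [16.2, -15.9, 0, 0.12], [18.9, -18.5, 0, 0.14], [21.6, -21.2, 0, 0.16], [24.4, -23.8, 0, 0.189], [24.4, -23.8, 0, 0.189]]]'

```text
time_s: 2.97
tcp_pos: [0.6255, -0.0097, 0.2556]
eef_rot: [[1.0, 0.012, 0.005], [0.012, -1.0, 0.007], [0.005, -0.007, -1.0]]
contact_force: [0.3, 1.5, 0.1]
gripper_width: 0.0005
finger_force: 0.0
```

```bash
python3 - <<'E'
from h import *
zs=dict(axle=.056,red_mark=.056,pointer=.066,post_a=.086,dish_mid=.070)
o=bot.get_obs();print(o["time_s"],o["tcp_pos"],o["eef_rot"],o["gripper_width"],o["contact_force"])
for n in ["wrist","scene"]:
    c=cam(n); cv2.imwrite(f"pics/{n}1.png",imaging.grab_frame(n)[:,:,::-1])
    for k,z in zs.items():
        for r in pinpoint(n,k)[:2]: print(n,k,round(r["conf"],2),np.round(r["location"]),np.round(onplane(c,r["location"],z),4))
E
```

```text
2.9667 [ 0.62552724 -0.00966054  0.25558613] [[ 0.99992075  0.0117054   0.00463477]
 [ 0.01167087 -0.99990446  0.00740671]
 [ 0.00472102 -0.00735203 -0.99996183]] 0.0005063197696005829 [0.25823263 1.51709686 0.10121809]
wrist red_mark 0.87 [111. 318.] [0.5259 0.1784 0.056 ]
wrist post_a 0.58 [181. 218.] [0.6246 0.0983 0.086 ]
wrist dish_mid 0.75 [221. 289.] [0.561  0.0744 0.07  ]
wrist dish_mid 0.7 [476. 187.] [ 0.6494 -0.1284  0.07  ]
scene axle 0.56 [320. 250.] [0.5559 0.0826 0.056 ]
scene red_mark 0.62 [354. 261.] [0.506  0.1667 0.056 ]
scene pointer 0.74 [349. 230.] [0.4499 0.0753 0.066 ]
scene post_a 0.82 [300. 257.] [0.6285 0.0932 0.086 ]
scene post_a 0.71 [334. 228.] [0.4933 0.0587 0.086 ]
scene dish_mid 0.92 [255. 227.] [ 0.66   -0.0898  0.07  ]
scene dish_mid 0.73 [349. 263.] [0.5291 0.1741 0.07  ]
```

View pics/wrist1.png

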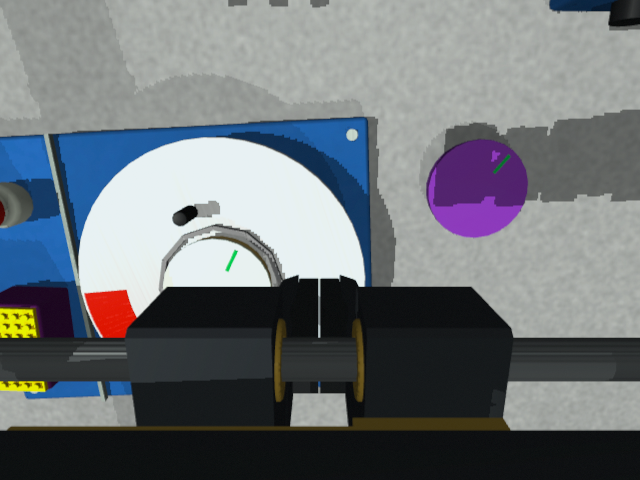

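View pics/scene1.png

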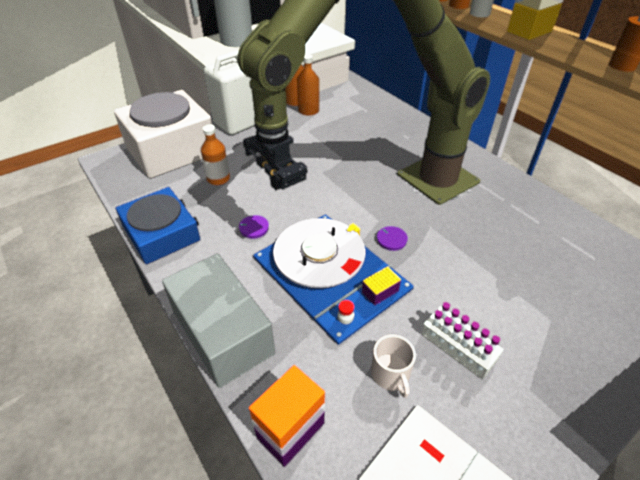

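```bash
python3 - <<'E'
from h import *
from scipy.optimize import least_squares
c=cam("wrist"); im=cv2.imread("pics/wrist1.png")
print(bot.get_obs()["tcp_pos"])
w=cv2.inRange(im,(200,200,200),(255,255,255)); w=cv2.morphologyEx(w,cv2.MORPH_OPEN,np.ones((3,3)))
n,l,s,_=cv2.connectedComponentsWithStats(w)
m=(l==l[160,213]).astype(np.uint8)
P=[]
for u in range(100,350,4):   # upper rim
    v=np.flatnonzero(m[:,u]); 
    if len(v): P.append(onplane(c,(u,v[0]),.056)[:2])
P=np.array(P); f=least_squares(lambda q:np.hypot(*(P-q[:2]).T)-.125,[.556,.075],loss="soft_l1",f_scale=.001); print("axle",f.x,np.abs(f.fun).mean())
b=(im[:,:,0]>120)&(im[:,:,2]<60)
E=np.array([onplane(c,(u,np.flatnonzero(b[:,u])[0]),.018)[:2] for u in range(70,340,5) if b[:,u].any()])
vx,vy,_,_=cv2.fitLine(E.astype(np.float32),cv2.DIST_HUBER,0,.01,.01).ravel(); print("yaw",np.degrees(np.arctan2(-vx*np.sign(vy),abs(vy))))
r=((im[:,:,2]>180)&(im[:,:,1]<60)&(im[:,:,0]<60)); r[:,:60]=0; v,u=np.nonzero(r)
R=np.array([onplane(c,p,.056)[:2] for p in zip(u,v)])-f.x; a=np.degrees(np.arctan2(R[:,1],R[:,0]));rr=np.hypot(*R.T);print(a.min(),a.max(),rr.min(),rr.max())
for x in ("scene","side"):
    d=cv2.imread(f"pics/{x}0.png"); cc=cam(x)
    print(x,cc[2])
E
```

```text
[ 0.62128909 -0.02100071  0.25582951]
axle [0.5542771  0.06571669] 0.0002607121871497144
yaw 2.970645
92.68783755926026 118.05526413791814 0.0838082641487093 0.12036978037011604
scene [ 0.38773857 -0.16413932  1.57418005]
side [0.49851057 0.09819827 1.53093936]
```

```bash
cat > ax.py <<'E'
from h import *
from scipy.optimize import least_squares
o=bot.get_obs(); c=cam("wrist"); im=imaging.grab_frame("wrist")[:,:,::-1].copy(); cv2.imwrite("pics/wrist2.png",im)
print(o["time_s"],o["tcp_pos"],o["eef_rot"][1])
w=cv2.inRange(im,(200,200,200),(255,255,255)); w=cv2.morphologyEx(w,cv2.MORPH_OPEN,np.ones((3,3)))
l=cv2.connectedComponents(w)[1]; m=l==l[160,213]
P=np.array([onplane(c,(u,np.flatnonzero(m[:,u])[0]),.056)[:2] for u in range(100,340,4) if m[:,u].any()])
f=least_squares(lambda q:np.hypot(*(P-q[:2]).T)-.125,[.556,.075],loss="soft_l1",f_scale=.001); print("axle",f.x,np.abs(f.fun).mean())
b=(im[:,:,0]>120)&(im[:,:,2]<60)
E=np.array([onplane(c,(u,np.flatnonzero(b[:,u])[0]),.018)[:2] for u in range(70,340,5) if b[:,u].any()])
vx,vy,_,_=cv2.fitLine(E.astype(np.float32),cv2.DIST_HUBER,0,.01,.01).ravel(); print("yaw",np.degrees(np.arctan2(-vx*np.sign(vy),abs(vy))))
r=((im[:,:,2]>180)&(im[:,:,1]<60)&(im[:,:,0]<60)); r[:,:60]=0; v,u=np.nonzero(r)
R=np.array([onplane(c,p,.056)[:2] for p in zip(u,v)])-f.x; a=np.degrees(np.arctan2(R[:,1],R[:,0]));print("red",a.min(),a.max())
T=np.array(imaging.camera_params("wrist")["tool_from_camera"]); M=np.linalg.inv(T)
for y in (-.0175,.0175):
  for x in (-.009,.009):
    q=c[0]@(M@[x,y,.017,1])[:3]; print("tip",x,y,np.round(q[:2]/q[2]))
r=pinpoint("wrist","post_a"); print([(x["conf"],onplane(c,x["location"],.086)) for x in r[:1]])
E
python3 ax.py
```

```text
3.5667 [ 0.62128909 -0.02100071  0.25582951] [-2.37447697e-05 -9.99999995e-01 -1.01797465e-04]
axle [0.55846156 0.07780324] 0.00018181334025419392
yaw 3.636916
red 93.58953554137855 122.38658187103343
tip -0.009 -0.0175 [279. 323.]
tip 0.009 -0.0175 [278. 281.]
tip -0.009 0.0175 [368. 323.]
tip 0.009 0.0175 [369. 281.]
[(0.6, array([0.62357133, 0.09965364, 0.086     ]))]
```

View pics/wrist2.png

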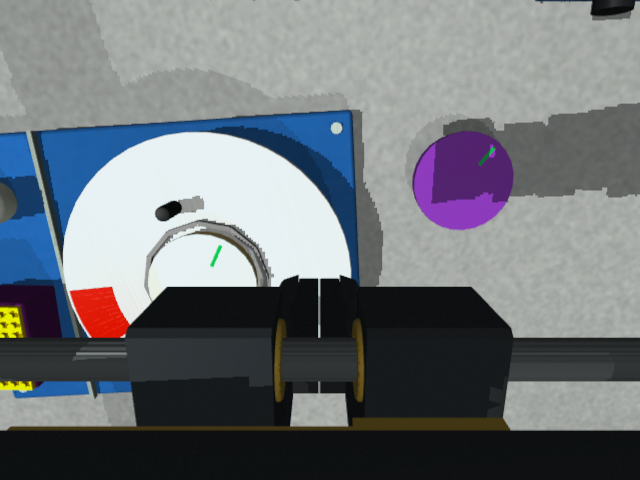

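Call:
play_rows --series '[[[0, -2.5, 1.5, 0], [0, -5, 4, 0], [0, -7.2, 7, 0], [0, -8.5, 10, 0], [0, -8.7, 13, 0], [0, -8.7, 15.5, 0], [0, -8.7, 17, 0], [0, -8.7, 17.4, 0], [0, -8.7, 17.4, 0], [0, -8.7, 17.4, 0]]]'

```text
time_s: 4.5
tcp_pos: [0.6221, 0.0665, 0.0825]
eef_rot: [[1.0, 0.001, 0.001], [0.001, -1.0, 0.0], [0.001, -0.0, -1.0]]
contact_force: [0.2, 0.3, -0.3]
gripper_width: 0.0005
finger_force: 0.0
```

Call:
play_rows --series '[[[0, -0.3, 0, 0], [0, -0.7, 0, 0], [-0.1, -1.25, 0, 0], [-0.2, -2.0, 0, 0], [-0.3, -2.9, 0, 0], [-0.3, -3.8, 0, 0], [0, -3.6, -4, 0], [1.5, -3.0, -7.5, 0], [2.6, -2.0, -8, 0], [3.65, -1.15, -8, 0]]]'

```text
time_s: 5.33
tcp_pos: [0.6607, 0.0798, 0.1654]
eef_rot: [[1.0, 0.003, 0.007], [0.002, -1.0, 0.002], [0.007, -0.002, -1.0]]
contact_force: [0.1, -1.4, -0.4]
gripper_width: 0.0004
finger_force: 0.0
```

```bash
cat > tr.py <<'E'
from h import *
import json,os,sys
A=np.array([.5585,.078]); F="tr.json"
D=json.load(open(F)) if os.path.exists(F) else []
def red(n):
    t=bot.get_obs()["time_s"]; im=imaging.grab_frame(n); c=cam(n); i=im.astype(int)
    v,u=np.nonzero((i[:,:,0]>150)&(i[:,:,1]<70)&(i[:,:,2]<70))
    R=np.array([onplane(c,p,.056)[:2] for p in zip(u,v)]).reshape(-1,2)-A; r=np.hypot(*R.T); R=R[(r>.075)&(r<.130)]
    if len(R)<15: return t,None,len(R),im
    m=R.mean(0); a=np.degrees(np.arctan2(m[1],m[0])); return t,a,len(R),im
if __name__=="__main__":
    for k in range(int(sys.argv[1])):
        for n in ("scene","side"):
            t,a,N,im=red(n); D.append((n,t,a,N)); print(n,round(t,3),None if a is None else round((a-183.6+180)%360-180,1),N)
    cv2.imwrite(f"pics/tr{len(D)}.png",np.hstack([im]) [:,:,::-1])
    o=bot.get_obs(); print(o["time_s"],o["tcp_pos"]); json.dump(D,open(F,"w"))
E
python3 tr.py 3
```

```text
scene 5.333 1.0 89
side 5.383 8.7 64
scene 5.433 15.7 94
side 5.483 21.9 84
scene 5.533 27.6 105
side 5.583 34.0 88
5.6333 [0.65646133 0.07977835 0.16087932]
```

Call:
play_rows --series '[[[0, 0, 1, 0], [0, 0, 2.5, 0], [0, 0, 4, 0], [0, 0, 5.5, 0], [0, 0, 6.5, 0], [0, 0, 7, 0], [0, 0, 7, 0], [0, 0, 7, 0], [0, 0, 7, 0], [0, 0, 7, 0]]]'

```text
time_s: 6.47
tcp_pos: [0.6585, 0.0782, 0.0926]
eef_rot: [[1.0, 0.001, 0.002], [0.001, -1.0, 0.0], [0.002, -0.0, -1.0]]
contact_force: [0.2, 0.2, 0.1]
gripper_width: 0.0005
finger_force: 0.0
```

Call:
play_rows --series '[[[0, 0, 0, 0], [0, 0, 0, 0], [0, 0, 0, 0], [0, 0, 0, 0], [0, 0, 0, 0], [0, 0, 0, 0], [0, 0, 0, 0], [0, 0, 0, 0], [0, 0, 0, 0], [0, 0, 0, 0]]]'

```text
time_s: 7.3
tcp_pos: [0.6579, 0.0781, 0.0917]
eef_rot: [[1.0, 0.001, 0.0], [0.001, -1.0, -0.0], [0.0, 0.0, -1.0]]
contact_force: [0.1, -0.2, -0.5]
gripper_width: 0.0002
finger_force: 0.0
```

Call:
play_rows --series '[[[0, 0, 0, 0], [0, 0, 0, 0], [0, 0, 0, 0], [0, 0, 0, 0], [0, 0, 0, 0], [0, 0, 0, 0], [0, 0, 0, 0], [0, 0, 0, 0], [0, 0, 0, 0], [0, 0, 0, 0]]]'

```text
time_s: 8.13
tcp_pos: [0.6579, 0.0781, 0.0917]
eef_rot: [[1.0, 0.001, 0.0], [0.001, -1.0, -0.0], [0.0, 0.0, -1.0]]
contact_force: [-0.4, 0.1, -0.3]
gripper_width: 0.0005
finger_force: 0.0
```

```bash
python3 tr.py 2
```

```text
scene 8.133 -33.2 132
side 8.183 -28.8 117
scene 8.233 -23.5 120
side 8.283 -19.1 110
8.3333 [0.65785295 0.07806921 0.09171962]
```

Call:
play_rows --series '[[[0, 0, 0.5, 0], [0, 0, 1.0, 0], [0, 0, 1.0, 0], [0, 0, 1.0, 0], [0, 0, 1.0, 0], [0, 0, 1.0, 0], [0, 0, 1.0, 0], [0, 0, 1.0, 0], [0, 0, 1.0, 0], [0, 0, 1.0, 0]]]'

```text
time_s: 9.17
tcp_pos: [0.6579, 0.0781, 0.0818]
eef_rot: [[1.0, 0.001, 0.0], [0.001, -1.0, -0.0], [0.0, 0.0, -1.0]]
contact_force: [0.6, 0.3, -0.8]
gripper_width: 0.0006
finger_force: 0.0
```

Call:
play_rows --series '[[[0, 0, 0, 0], [0, 0, 0, 0], [0, 0, 0, 0], [0, 0, 0, 0], [0, 0, 0, 0], [0, 0, 0, 0], [0, 0, 0, 0], [0, 0, 0, 0], [0, 0, 0, 0], [0, 0, 0, 0]]]'

```text
time_s: 10.0
tcp_pos: [0.6579, 0.0781, 0.0817]
eef_rot: [[1.0, 0.001, 0.0], [0.001, -1.0, -0.0], [0.0, 0.0, -1.0]]
contact_force: [0.3, -0.5, -0.1]
gripper_width: 0.0002
finger_force: 0.0
```

Call:
play_rows --series '[[[0, 0, 0, 0], [0, 0, 0, 0], [0, 0, 0, 0], [0, 0, 0, 0], [0, 0, 0, 0], [0, 0, 0, 0], [0, 0, 0, 0], [0, 0, 0, 0], [0, 0, 0, 0], [0, 0, 0, 0]]]'

```text
time_s: 10.83
tcp_pos: [0.6579, 0.078, 0.0817]
eef_rot: [[1.0, 0.001, 0.0], [0.001, -1.0, -0.0], [0.0, 0.0, -1.0]]
contact_force: [-0.7, 0.1, 0.6]
gripper_width: 0.0008
finger_force: 0.0
```

```bash
python3 tr.py 3
```

```text
scene 10.833 -159.6 63
side 10.883 -156.8 52
scene 10.933 -155.7 105
side 10.983 -153.1 87
scene 11.033 -151.3 147
side 11.083 -148.9 118
11.1333 [0.65784915 0.07805424 0.08169674]
```

Call:
play_rows --series '[[[0, 0, 0, 0], [0, 0, 0, 0], [0, 0, 0, 0], [0, 0, 0, 0], [0, 0, 0, 0], [0, 0, 0, 0], [0, 0, 0, 0], [0, 0, 0, 0], [0, 0, 0, 0], [0, 0, 0, 0]]]'

```text
time_s: 11.97
tcp_pos: [0.6579, 0.0781, 0.0817]
eef_rot: [[1.0, 0.001, 0.0], [0.001, -1.0, -0.0], [0.0, 0.0, -1.0]]
contact_force: [-0.0, -0.1, -0.3]
gripper_width: 0.0004
finger_force: 0.0
```

```bash
python3 tr.py 2
```

```text
scene 11.967 -90.5 158
side 12.017 -87.7 130
scene 12.067 -84.4 152
side 12.117 -81.4 130
12.1667 [0.65786449 0.07807855 0.08170035]
```

Call:
play_rows --series '[[[0, 0, 0, 0], [0, 0, 0, 0], [0, 0, 0, 0], [0, 0, 0, 0], [0, 0, 0, 0], [0, 0, 0, 0], [0, 0, 0, 0], [0, 0, 0, 0], [0, 0, 0, 0], [0, 0, 0, 0]]]'

```text
time_s: 13.0
tcp_pos: [0.6579, 0.0781, 0.0817]
eef_rot: [[1.0, 0.001, 0.0], [0.001, -1.0, -0.0], [0.0, 0.0, -1.0]]
contact_force: [-1.3, 0.8, 0.7]
gripper_width: 0.0006
finger_force: 0.0
```

```bash
python3 tr.py 2; python3 - <<'E'
import json,numpy as np
from scipy.optimize import curve_fit,brentq
D=[d for d in json.load(open("tr.json")) if d[2] is not None and not 10.8<d[1]<10.96]
t=np.array([d[1] for d in D]); a=np.unwrap(np.radians([d[2]-183.6 for d in D]))
k=[0]
# unwrap by expected advance
a=np.degrees(np.array([np.radians(d[2]-183.6) for d in D])); a=(a+180)%360-180
for i in range(1,len(a)):
    e=a[i-1]+ (t[i]-t[i-1])*np.interp(t[i],[5.5,7,9.7,12,13],[125,114,82,60,50]); a[i]+=360*round((e-a[i])/360)
f=lambda t,a0,w,tau,c:a0+(w+c*tau)*tau*(1-np.exp(-(t-5.3)/tau))-c*tau*(t-5.3)
p,_=curve_fit(f,t,a,[0,130,12,3],bounds=([-50,50,5,0],[50,250,60,15])); print(p,np.round(a-f(t,*p),1))
T=t[-1]; n=360*np.ceil(f(T,*p)/360); print("cross",brentq(lambda x:f(x,*p)-n,T,T+6), "rate",f(T+.5,*p)*2-f(T,*p)*2)
E
```

```text
scene 13.0 -31.9 131
side 13.05 -29.8 118
scene 13.1 -27.0 128
side 13.15 -24.6 115
13.2 [0.65786452 0.07805557 0.08171897]
[ -2.93399422 134.63389389  14.38002322   4.48019557] [-0.6  0.5  0.8  0.4 -0.5 -0.6  0.4 -0.2  0.2 -0.3  1.5 -0.2 -1.2  0.
 -0.2  0.   0.   0.3 -0.1  0.1 -0.1]
cross 13.650785992768022 rate 48.91231663295184
```

Call:
play_rows --series '[[[0, 0, 0.15, 0], [0, 0, 0.3, 0], [0, 0, 0.45, 0], [0, 0, 0.55, 0], [0, 0, 1.1, 0], [0, 0, 1.25, 0], [0, 0, 1.25, 0], [0, 0, 1.25, 0], [0, 0, 1.25, 0], [0, 0, 1.25, 0]]]'

```text
time_s: 14.03
tcp_pos: [0.6586, 0.0781, 0.0699]
eef_rot: [[1.0, 0.001, 0.002], [0.001, -1.0, 0.0], [0.002, -0.0, -1.0]]
contact_force: [0.4, 0.2, 4.2]
gripper_width: 0.0001
finger_force: 2.7
```

```bash
python3 tr.py 2; python3 - <<'E'
from h import *
print(bot.get_obs()["contact_force"])
E
python3 -c "
import cv2;a=cv2.imread('pics/tr%d.png'%len(__import__('json').load(open('tr.json'))));cv2.imwrite('pics/z.png',cv2.resize(a[220:380,200:400],None,fx=3.5,fy=3.5))"
```

```text
scene 14.033 -3.9 95
side 14.083 -6.0 78
scene 14.133 -3.8 95
side 14.183 -5.8 76
14.2333 [0.6585713  0.07809186 0.06993921]
[ 0.59012927 -0.35190006  4.61676172]
```

View pics/z.png

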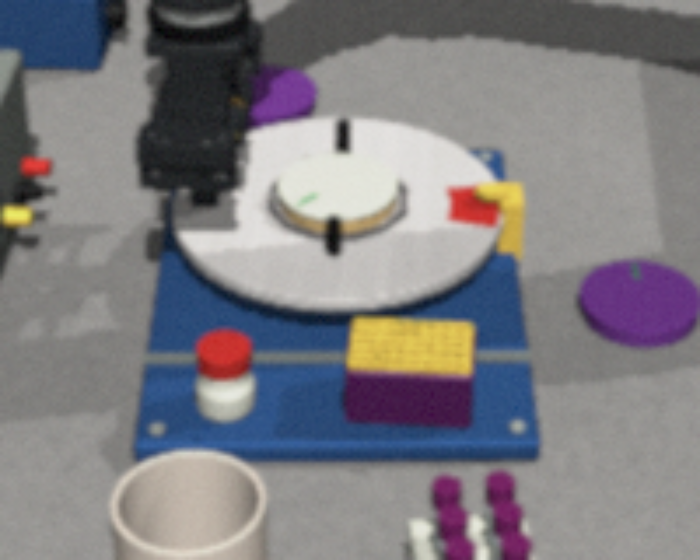

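The platter is at rest. The pointer's tip is over the red at about crop pixel (480,190), within roughly 6° of its middle. The finger holds it with about 4.5 N, and the dish and bystanders have not moved.

```bash
python3 -c "
from plant import finish_job; print(finish_job())"
```

```text
the job is handed in; nothing more can be done
None
```

I flicked the turntable counter-clockwise at about 2.3 rad/s and let the red pass the pointer untouched twice. I stopped it on the third pass at the first try, with the pointer over the red about 4–6° from its middle, and handed the job in at about 14 s with one finger holding the platter at about 4.5 N.

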